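Couple the tall grinding jar to the sample mill

TASK

Mount the tall grinding jar (not the short one) on the sample mill: lower it upright into the mill's round collar and, pressing only lightly, turn it until the notches in its foot find the driver's arms and it drops fully home onto the collar floor. Let go of it and leave everything else where it stands.

Things in the scene. Friction and masses are not known exactly. Their poses are not given: they have to be found in the camera images.
- tall_jar: The taller of two closed steel grinding jars: 122 mm tall, about 0.4 kg, upright. Origin: centre of its underside, z up the jar. Foot: a disc 70 mm across, 20 mm tall, with three straight notches in its underside, 14 mm wide and 14 mm deep, from the centre out through the rim, at 0, 120 and 240 degrees from the jar's x axis. Above it the body is 64 mm across up to 86 mm.
- tall_jar_lid (a point): Middle of the tall jar's grey ribbed lid, 105 mm above its underside. The lid is a cylinder 50 mm across, from 88 to 122 mm above the underside: grip it here, across any diameter. It does not unscrew.
- short_jar: The other grinding jar: same foot, body and lid, but only 84 mm tall (lid from 50 to 84 mm). Bystander; leave it. The two jars may stand in each other's places. Origin: centre of its underside.
- mill: The sample mill, fixed to the bench: a low white housing, 190 x 130 mm (its x, y), top at 30 mm, a round grey collar standing on its middle, and a ridge up to 58 mm along its +x end, 60 to 90 mm from the centre. Origin: centre of its underside, on the collar's axis.
- collar_rim (a point): Centre of the collar's open rim, 70 mm above the bench. The collar is an upright cup: the mouth is 84 mm across at the rim, narrowing within 8 mm to 74 mm, then straight down to its floor, 40 mm below the rim. Outside it is about 104 mm across.
- driver_top (a point): Point on the collar's axis at the top of the driver, 12 mm above the collar floor. The driver is three straight arms 120 degrees apart, 9 mm wide, 31 mm long from the axis, top edges bevelled. It has stopped at any angle; neither this point nor the mill's yaw tells which. A brake holds it against about 1 N m: a jar rubbed round on it with a few newtons does not move it.
- mill_seat (a point): Centre of the collar's floor, on its axis, 30 mm above the bench; a seated jar's underside lies here. A jar whose notches miss the driver's arms rests 12 mm higher, still inside the collar. Notches and arms agree within about 5 degrees, three times a turn, so turning by at most 120 degrees finds a place.
- sample_cup: White-lidded sample cup, 61 mm wide, 59 mm tall; bystander. Origin: centre of its underside.
- beaker: Clear beaker, 72 mm wide, 92 mm tall; bystander. Origin: centre of its underside.
- spatula: Thin lab spatula with a black middle, 205 mm long, lying; bystander. Origin: its middle, underside.
- timer: White bench timer, 66 x 66 x 20 mm, lying; bystander. Origin: centre of its underside.
- petri_dish: Clear petri dish, 92 mm wide, 15 mm tall; bystander. Origin: centre of its underside.
- spare_pan: Shallow aluminium pan, 99 mm wide, 9 mm tall; bystander. Origin: centre of its underside.
There are look-alikes about, which are no part of the job. What is shaped like the tall_jar but red is not meant.

How it is judged (in metres and radians):
On the way:
1. the tall jar is held over the mill's collar, upright (horizontal distance between tall_jar and mill_seat below 0.05 m and z of tall_jar in the frame of mill_seat above 0.02 m and angle between tall_jar's own z axis and vertical below 0.3 rad), for 0.05 s.
At the end, for the whole second after the job is handed in: The tall jar stands in the mill's collar on the driver: the centre of its underside within 4 mm of the collar's axis and within 3 mm of the collar's floor, upright within 0.06 rad, at rest and released (horizontal distance between tall_jar and mill_seat below 0.004 m and z of tall_jar in the frame of mill_seat between -0.003 and 0.003 m and angle between tall_jar's own z axis and vertical below 0.06 rad and linear speed of tall_jar below 0.02 m/s); the robot touches nothing.
It fails at once if the tall jar is pressed or dropped on the mill with more than 60 N (contact force between tall_jar and mill above 60 N).
It fails at once if the short jar is moved more than 30 mm (distance of short_jar from where it was at the start of the episode above 0.03 m).
It fails at once if another of the loose things on the bench is moved more than 30 mm (distance of any of sample_cup, beaker, spatula, timer, petri_dish, spare_pan from where it was at the start of the episode above 0.03 m).
It also fails if it takes over 58 s, if anything falls off the work surface, if the arm or the gripper's body presses on something with over 40 N, if the wrist force passes 120 N, or if a joint passes its speed limit or range.

ROBOT

A 6-joint arm with a two-finger parallel gripper is mounted at the origin on a cart in front of the work surface, level with it; the furniture and walls round the work are solid. World frame = base frame: x ahead of the robot, y to its left, z up, the work surface at z = 0. Lengths are in mm, angles in rad, forces in N, time in s.
With the tool pointing down it reaches from about 350 to 875 mm from the base axis. Payload 4.2 kg.
Tool frame: the origin (TCP) lies midway between the tips of the shut fingers; the grasp point (between the pads) lies 19 mm behind it; z points along the fingers, y is the direction in which the jaws open and shut (so a half turn about z gives the same grasp; the last joint's range is limited). The gripper opens to 85 mm and grips with 20 to 120 N. Pads are 22 mm wide; open, the fingers measure 114 mm over their backs; the gripper's body (76 mm by 85 mm) begins 54 mm behind the grasp point. The pads swing forward as they close: fully open they stand 13 mm farther back than shut.
Start: joints at [1.432, 0.385, 0.008, 0, -1.194, -0.259], TCP at [242.086, 576.189, 231.312] pointing down, gripper open.
Joint ranges: [-3.14, 3.14], [-1.21, 2.06], [-1.07, 1.41], [-3.16, 2.05], [-2.99, -0.16], [-3.1, 3.1]. Speed limits (rad/s): [2.79, 2.79, 3.14, 3.14, 3.14, 3.14].

INTERFACE

Orientations are given as a unit quaternion [x, y, z, w].
In Python, from bench import arm gives the robot as it stands. The module is installed in compiled form; this text tells all that it offers.
- The arm moves only by the tool drive_tool, never from a script. Its argument "moves" is a list that holds one entry, the list of rows, each a list of 7 numbers: the opening, from 0 (shut) to 1 (fully open), then the shift along the tool's x, y, z in m, then the turn, a rotation vector about the tool's x, y, z in rad. In form: [[[hand, dx, dy, dz, wx, wy, wz], ...]]. A call has 1 to 20 rows; each row shifts and turns the pose as measured when the row begins, along the tool's axes as they then stand; what a row does not reach is not made up. A row lasts 1/10 s, in which the tool goes at most 50 mm and 8.59 degrees, less where a joint would pass 70% of its speed; a pose out of reach is approached as far as the arm can. A call with a gripper value outside its range is refused whole. The fingers move at their own pace and stop on an object; the grip force is fixed at half the most. Time passes only in rows, so rows that do not move let the fingers close. It gives the time, the measured TCP pose, the force and the opening at its end, in the units of the state.
- arm.read_state(): the state, without advancing time (a new reading comes with each control period).
- arm.get_image(name): name is "scene" or "top" or "wrist"; returns (picture, depth): 480x640x3 uint8, red, green, blue; 480x640 float32, mm along the optical axis (not along the pixel's ray), 0 where there is no reading.
- arm.camera_params(name): a dict with "fov_y" (degrees; the focal length in pixels is half the picture's height over the tangent of half this angle, whatever the lens; pixels are square), "cx", "cy" (the principal point, pixels), "world_from_camera" (4x4, takes a point from camera to world coordinates); the wrist camera has in their place "T_tool_cam" (4x4, takes a point from camera to tool coordinates, whose origin is the TCP and whose axes are the flange's). Camera axes: x right, y down, z forward; pixel columns grow to the right and rows downward; lengths in mm; the calibration is good to about 2 mm. A picture is of the moment at which its call begins: read the wrist's pose just before it. camera_params takes no time and is no camera call.
- arm.job_done(): hands the job in, once; it reports no verdict.
The state is a dict: "clock": time; "joints": joint angles; "joint_vel": joint speeds; "joint_efforts": joint torques, N m; "position": TCP position; "ee_rot": TCP orientation; "contact_force": force on the tool from outside, world axes, zero at the start; "wrist_torque": the same for the moment, N m; "gripper_width": finger opening in mm.
Only numpy, scipy, OpenCV 4.12 (cv2) and the standard library are available. Lean on these libraries where they do the work, as an engineer would, in place of code of your own. Each camera call takes 0.05 s, during which the arm holds its last target.

## Working session

There is one attempt and no reset: what is moved stays moved. The work goes in short steps, Python scripts to look and compute and a tool call to move; the robot and the scene stay as the last step left them, time stands still between calls to the robot, and variables do not carry over. Pictures are saved under pics/ and viewed, and the job is handed in when it is done.

Besides the shell and the picture viewer there is one more tool, called after "Emit:" as name([rows], argument=value, ...), one row to a line, values as JSON. drive_tool: Moves the arm, as the interface text tells. Its arguments: {"type":"object","properties":{"moves":{"type":"array","items":{"type":"array","items":{"type":"array","items":{"type":"number"}}}}},"required":["moves"]}

```bash
mkdir -p pics; cat > h.py <<'E'
import numpy as np,cv2
from bench import arm
from scipy.spatial.transform import Rotation as R
def grab(name,tag):
    s=arm.read_state()
    p,d=arm.get_image(name)
    cv2.imwrite(f'pics/{tag}.png',p[:,:,::-1]); 
    c=arm.camera_params(name)
    if name=='wrist':
        T=np.eye(4);T[:3,:3]=R.from_quat(s['ee_rot']).as_matrix();T[:3,3]=s['position']
        W=T@np.array(c['T_tool_cam'])
    else: W=np.array(c['world_from_camera'])
    f=240/np.tan(np.radians(c['fov_y'])/2)
    np.savez(f'pics/{tag}.npz',p=p,d=d,W=W,f=f,cx=c['cx'],cy=c['cy'])
def load(tag): return np.load(f'pics/{tag}.npz')
def cloud(tag):
    z=load(tag);d=z['d'];v,u=np.mgrid[:480,:640]
    P=np.stack([(u-z['cx'])/z['f']*d,(v-z['cy'])/z['f']*d,d,np.ones_like(d)],-1)@z['W'].T
    P=P[...,:3];P[d==0]=np.nan
    return P
E
python3 - <<'E'
from h import *
grab('scene','s0');grab('top','t0');print(arm.read_state())
for n in('scene','top','wrist'):print(arm.camera_params(n))
E
```

```text
{'clock': 0.1, 'joints': array([ 1.43162320e+00,  3.85483398e-01,  6.75417702e-03, -4.15078402e-04,
       -1.19402471e+00, -2.58622521e-01]), 'joint_vel': array([-0.0008147 , -0.00212323,  0.00254349,  0.00090314, -0.00132513,
        0.00010676]), 'joint_efforts': array([-6.03781828e-04, -3.93317771e+01,  1.88929671e+01,  4.19800848e+00,
       -2.59684544e-03,  4.63764323e-06]), 'position': array([241.89010914, 575.71893374, 230.32843213]), 'ee_rot': array([ 9.80269335e-01, -1.97663945e-01, -1.34139045e-04,  9.88572980e-04]), 'contact_force': array([-0.01620426, -0.06092322,  0.2164658 ]), 'wrist_torque': array([-0.05158884, -0.04006177,  0.01116407]), 'gripper_width': 85.08834046564417}
{'fov_y': 45.656925371262695, 'cx': 312.4315914323342, 'cy': 246.25247063940455, 'world_from_camera': array([[-6.67191485e-01, -4.96307666e-01,  5.55458570e-01,
        -3.83674898e+02],
       [-7.44616077e-01,  4.24297249e-01, -5.15285108e-01,
         8.27583567e+02],
       [ 2.00604055e-02, -7.57397218e-01, -6.52646179e-01,
         1.24211993e+03],
       [ 0.00000000e+00,  0.00000000e+00,  
[... 223 characters left out ...]
5e+02],
       [-9.99478250e-01, -2.93462318e-02, -1.34917147e-02,
        -6.08537755e+01],
       [ 1.75728063e-02, -1.43590502e-01, -9.89481159e-01,
         1.53246084e+03],
       [ 0.00000000e+00,  0.00000000e+00,  0.00000000e+00,
         1.00000000e+00]])}
{'fov_y': 71.61351960086951, 'cx': 318.27708355121575, 'cy': 243.8151699159872, 'T_tool_cam': array([[ 1.07958159e-03, -9.51827476e-01, -3.06632174e-01,
         7.76443232e+01],
       [ 9.99999414e-01,  1.05181932e-03,  2.55780185e-04,
         1.71316720e-01],
       [ 7.90630354e-05, -3.06632270e-01,  9.51828054e-01,
        -1.43880049e+02],
       [ 0.00000000e+00,  0.00000000e+00,  0.00000000e+00,
         1.00000000e+00]])}
```

View pics/s0.png

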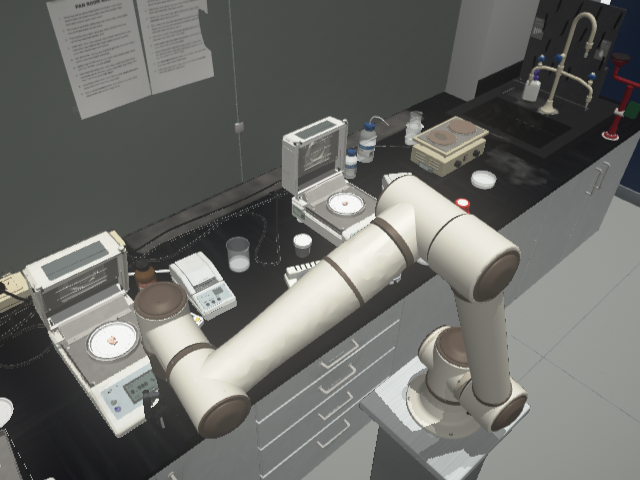

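View pics/t0.png

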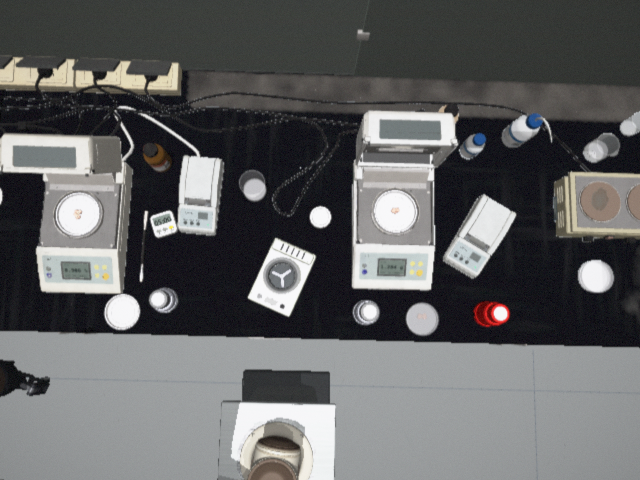

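```bash
python3 - <<'E'
from h import *
z=load('t0');p=z['p'][:,:,::-1];P=cloud('t0')
a=cv2.resize(p[270:350,120:220],None,fx=4,fy=4,interpolation=2);b=cv2.resize(p[270:350,320:420],None,fx=4,fy=4,interpolation=2)
c=cv2.resize(p[225:325,230:330],(400,400),interpolation=2)
o=np.zeros((600,800,3),np.uint8);
o[:320,:400]=cv2.resize(a,(400,320));o[:320,400:800]=b
cv2.imwrite('pics/c0.png',o);cv2.imwrite('pics/c1.png',cv2.resize(p[230:320,240:325],(567,600),interpolation=2))
for n,(u0,u1,v0,v1) in dict(A=(140,190,280,325),B=(345,390,290,335),mill=(240,325,230,320)).items():
    Q=P[v0:v1,u0:u1].reshape(-1,3);Q=Q[np.isfinite(Q[:,0])]
    print(n,np.percentile(Q[:,2],[1,50,90,95,98,99.5]))
    if n!='mill':
        zt=np.percentile(Q[:,2],98.5);T=Q[abs(Q[:,2]-zt)<6];print(len(T),T.mean(0),T.min(0),T.max(0))
    else:
        T=Q[(Q[:,2]>63)&(Q[:,2]<78)];
        m=cv2.minEnclosingCircle(T[:,:2].astype(np.float32));print(len(T),T.mean(0),T.min(0),T.max(0),m)
E
```

```text
A [-8.84737683e+00  4.66566818e-02  8.01795724e+01  8.36366924e+01
  8.59130502e+01  8.83733521e+01]
221 [426.08617283 332.17092248  83.93086335] [403.28226028 307.28223705  80.28633306] [449.22574908 356.09278746  90.74368168]
B [-9.03096502e+00 -1.69670618e-02  1.19121449e+02  1.21919654e+02
  1.23508570e+02  1.25411858e+02]
235 [ 407.77855871 -234.1782283   121.57724753] [ 384.12309617 -257.60067308  117.93923352] [ 431.52923875 -210.15475586  127.76031741]
mill [-8.84223227  1.83787719 55.79370776 64.70681271 69.14661805 71.94108397]
447 [501.689311     3.54322961  67.9541546 ] [450.44233656 -52.81523215  63.00755818] [589.31201022  53.29311246  77.92129479] ((520.1292114257812, 4.129588603973389), 70.03242492675781)
```

View pics/c0.png

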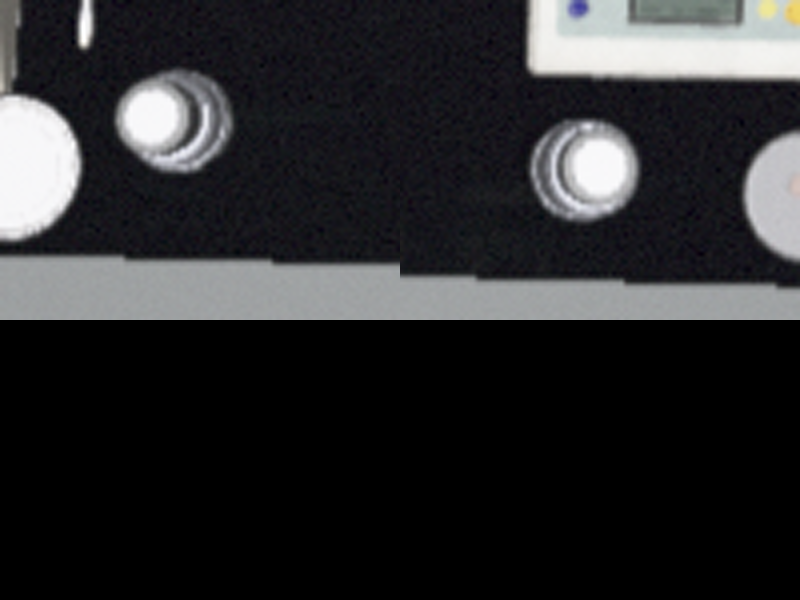

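View pics/c1.png

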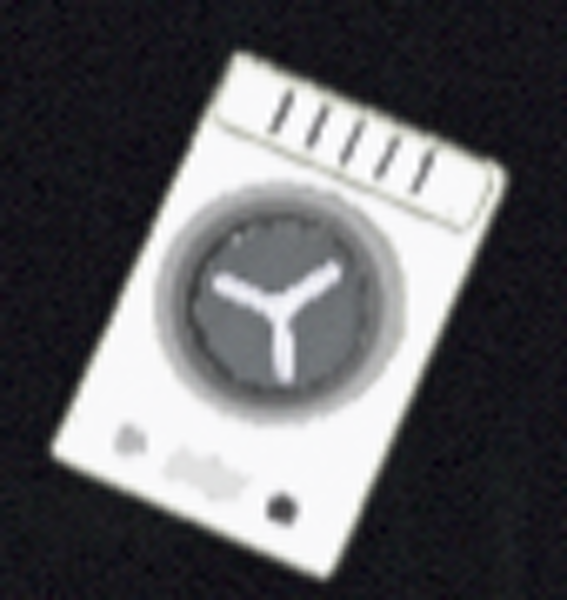

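```bash
cat >> h.py <<'E'
def px2w(tag,u,v,zw):
    z=load(tag);W=z['W'];r=W[:3,:3]@np.array([(u-z['cx'])/z['f'],(v-z['cy'])/z['f'],1]);t=(zw-W[2,3])/r[2]
    return W[:3,3]+t*r
def todelta(dw):
    s=arm.read_state();return R.from_quat(s['ee_rot']).inv().apply(np.array(dw))
def yaw():
    x=R.from_quat(arm.read_state()['ee_rot']).as_matrix()[:,0];return np.arctan2(x[1],x[0])
E
python3 - <<'E'
from h import *
k=6.667
c=px2w('t0',240+280/k-.43,230+301/k-.43,70);print('rim',c)
pts=[px2w('t0',240+x/k-.43,230+y/k-.43,42) for x,y in [(283,308),(218,283),(337,268),(288,380)]]
for q in pts:print(q,np.degrees(np.arctan2(*(q-pts[0])[[1,0]])),np.linalg.norm(q-pts[0]))
P=cloud('t0')
print('lid B',px2w('t0',320+(604)/4-100-.4,270+168/4-.4,122))
# heights near balance
Q=P[110:300,340:460].reshape(-1,3);Q=Q[np.isfinite(Q[:,0])]
for x in range(420,800,20):
    m=(abs(Q[:,0]-x)<10)&(Q[:,1]<-150)&(Q[:,1]>-350)
    if m.sum():print(x,round(np.percentile(Q[m,2],98)),end='; ')
print(todelta([100,0,0]),todelta([0,100,0]),yaw())
E
```

```text
rim [500.85399441   1.72271257  70.        ]
[500.17586286   1.5579785   42.        ] 0.0 0.0
[509.90968801  29.21551689  42.        ] 70.61093298085352 29.320415785233376
[517.66121189 -20.54236765  42.        ] -51.64966422193 28.180893007725476
[470.07042789  -1.59968867  42.        ] -174.01231393748276 30.270581037818605
lid B [ 406.25112351 -238.0033849   122.        ]
440 6; 460 5; 480 46; 500 57; 520 67; 540 75; 560 83; 580 90; 600 91; 620 102; 640 102; 660 99; 680 101; 700 100; 720 103; 740 103; 760 95; 780 121; [ 9.21857894e+01 -3.87527542e+01 -6.53795254e-02] [-38.75280725 -92.18559754  -0.18851066] -0.3979486173062184
```

Emit:
drive_tool([
  [[1,0.036,0.032,-0.005,0,0,0],[1,0.036,0.032,-0.005,0,0,0],[1,0.036,0.032,-0.005,0,0,0],[1,0.036,0.032,-0.005,0,0,0],[1,0.036,0.032,-0.005,0,0,0],[1,0.036,0.032,-0.005,0,0,0],[1,0.036,0.032,-0.002,0,0,0],[1,0.036,0.032,-0.002,0,0,0],[1,0.036,0.032,-0.002,0,0,0],[1,0.036,0.032,-0.002,0,0,0],[1,0.036,0.032,-0.002,0,0,0],[1,0.036,0.032,-0.002,0,0,0],[1,0.036,0.032,-0.002,0,0,0]],
])

```text
clock: 1.4
position: [517.1, -5.6, 273.1]
ee_rot: [0.981, -0.192, -0.001, 0.005]
contact_force: [0.5, 0.7, 1.2]
gripper_width: 85.2
```

Emit:
drive_tool([
  [[1,0,0,0,0,0,0],[1,0,0,0,0,0,0]],
])

```text
clock: 1.6
position: [518.2, -11.2, 271.8]
ee_rot: [0.98, -0.197, -0.002, 0.006]
contact_force: [0.0, 0.6, -1.1]
gripper_width: 85.4
```

```bash
python3 - <<'E'
from h import *
s=arm.read_state();print(s['position'],s['joints'],s['contact_force'])
grab('wrist','w0')
E
```

```text
[518.19866508 -11.20808321 271.7567728 ] [ 0.29628571  0.17782236 -0.18156322  0.00794886 -1.22108029  0.87577716] [ 0.04413113  0.58410486 -1.078599  ]
```

View pics/w0.png

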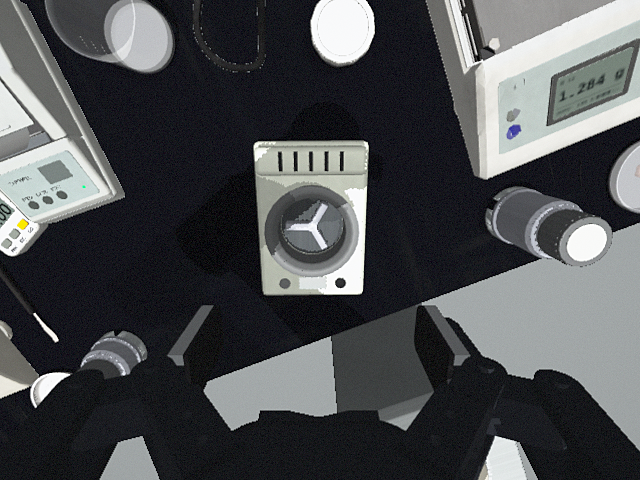

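```bash
python3 - <<'E'
from h import *
p=load('w0')['p'][:,:,::-1]
o=np.zeros((600,800,3),np.uint8)
o[:,:400]=cv2.resize(p[170:290,270:350][:, :80],(400,600),interpolation=2)
o[:400,400:]=0
cv2.imwrite('pics/c2.png',cv2.resize(p[175:285,255:370],(690,600),fx=6,fy=6,interpolation=2))
cv2.imwrite('pics/c3.png',cv2.resize(p[175:275,475:620],(800,552),interpolation=2))
E
```

```text
(no output)
```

View pics/c2.png

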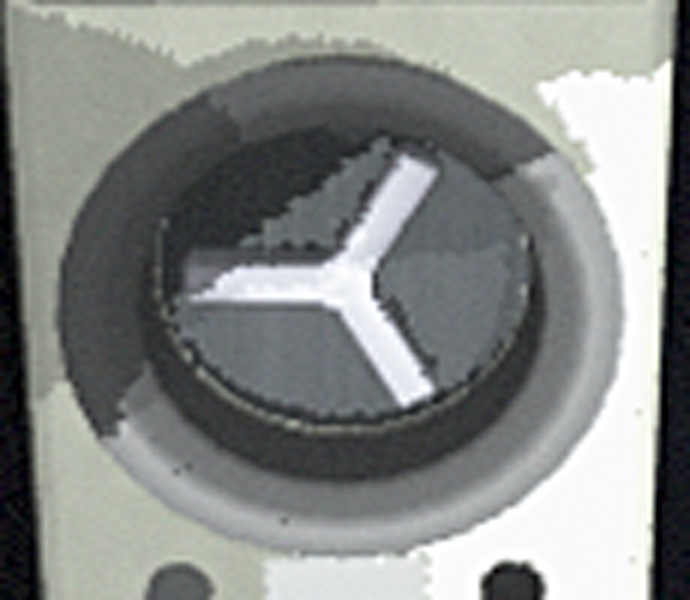

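View pics/c3.png

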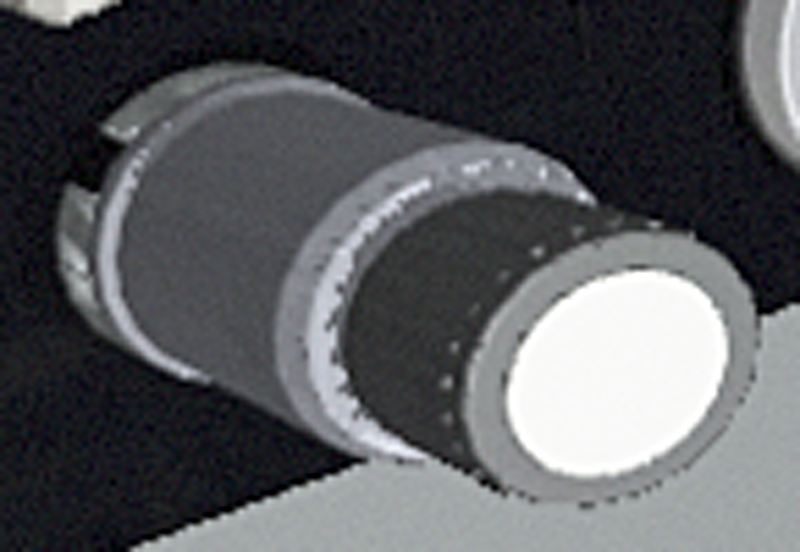

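```bash
python3 - <<'E'
from h import *
m=lambda x,y,z:px2w('w0',255+x/6-.4,175+y/(600/110)-.4,z)
for x,y in[(342,305),(60,305),(625,305),(342,57),(342,553)]:print('rim',m(x,y,70))
h=m(347,280,42);print('hub',h)
for x,y in[(420,165),(418,393),(185,283)]:
    q=m(x,y,42);print(q,np.degrees(np.arctan2(*(q-h)[[1,0]])),np.linalg.norm(q-h))
k=800/145
n=lambda x,y,z:px2w('w0',475+x/k-.4,175+y/k-.4,z)
l=n(610,367,122);print('lid',l)
for x,y in[(462,340),(758,340),(610,232),(610,502)]:print(np.linalg.norm((n(x,y,122)-l)))
for x,y in[(103,133),(60,188),(80,158)]:
    q=n(x,y,0);print('notch',q,np.linalg.norm((q-l)[:2]),np.degrees(np.arctan2(*(q-l)[[1,0]])))
P=cloud('w0');Q=P[175:285,535:620].reshape(-1,3);T=Q[abs(Q[:,2]-122)<5];print(len(T),T.mean(0),T.min(0),T.max(0))
print(cv2.minEnclosingCircle(T[:,:2].astype(np.float32)))
print(yaw())
E
```

```text
rim [5.0224451e+02 3.7371200e-01 7.0000000e+01]
rim [521.84567741  46.96775936  70.        ]
rim [482.50533588 -46.54839394  70.        ]
rim [547.09804941 -18.64713006  70.        ]
rim [453.27697203  21.13915961  70.        ]
hub [499.77339441   0.59249969  42.        ]
[517.23212656 -21.818126    42.        ] -52.080049292561434 28.4085105561776
[471.00120101  -2.44224682  42.        ] -173.9789908351559 28.93179564292763
[511.29709427  29.69898739  42.        ] 68.40063620767715 31.30468470654553
lid [ 407.01053897 -237.23295679  122.        ]
26.810355532348108
24.477436894259903
24.157521376398332
25.350057738015565
notch [ 433.63757062 -219.6757494     0.        ] 31.894424995445227 33.399872438606245
notch [ 424.86347689 -207.43952363    0.        ] 34.73292461282254 59.068950184399796
notch [ 429.97897704 -213.40319957    0.        ] 33.096925484732694 46.05440777988595
2316 [ 409.19489811 -234.84078558  123.07017207] [ 381.9956975  -261.24389196  117.00607166] [ 432.63932635 -210.96340742  126.24202546]
((407.15740966796875, -236.2568817138672), 25.661697387695312)
-0.3948239106600749
```

```bash
cat >> h.py <<'E'
def plan(x,y,z,yw):
    s=arm.read_state();Rc=R.from_quat(s['ee_rot'])
    Rt=R.from_matrix(np.array([[np.cos(yw),np.sin(yw),0],[np.sin(yw),-np.cos(yw),0],[0,0,-1.]]))
    d=Rc.inv().apply(np.array([x,y,z])-s['position']);w=(Rc.inv()*Rt).as_rotvec()
    print('pos',s['position'].round(1),'yaw',yaw().round(3),'delta',d.round(1),'rot',w.round(4),'F',s['contact_force'].round(1),'grip',s['gripper_width'],'t',s['clock'],'j6',s['joints'][5])
E
python3 -c "
from h import *
plan(407,-237,180,-.395)"
```

```text
pos [518.1 -10.7 271.7] yaw -0.395 delta [-15.3 250.4  94.8] rot [0.0122 0.0026 0.0002] F [-0.4  0.4 -0.2] grip 85.99239472727245 t 1.65 j6 0.8757713011761337
```

Emit:
drive_tool([
  [[1,-0.003,0.042,0.01,0.003,0,0],[1,-0.003,0.042,0.014,0.003,0,0],[1,-0.003,0.042,0.016,0.003,0,0],[1,-0.003,0.042,0.016,0.003,0,0],[1,-0.003,0.042,0.016,0,0,0],[1,-0.002,0.035,0.016,0,0,0],[1,0,0,0,0,0,0],[1,0,0,0,0,0,0]],
])

```text
clock: 2.45
position: [406.2, -226.8, 181.6]
ee_rot: [0.983, -0.185, -0.0, -0.002]
contact_force: [0.0, 0.1, 0.2]
gripper_width: 85.3
```

```bash
python3 -c "
from h import *
plan(407,-237,92,-.395);grab('wrist','w1')"
```

```text
pos [ 406.2 -226.8  181.6] yaw -0.372 delta [ 4.5  9.6 89.6] rot [-0.0036  0.0012  0.0227] F [0.  0.1 0.2] grip 85.29637745409167 t 2.45 j6 1.3622131398451633
```

View pics/w1.png

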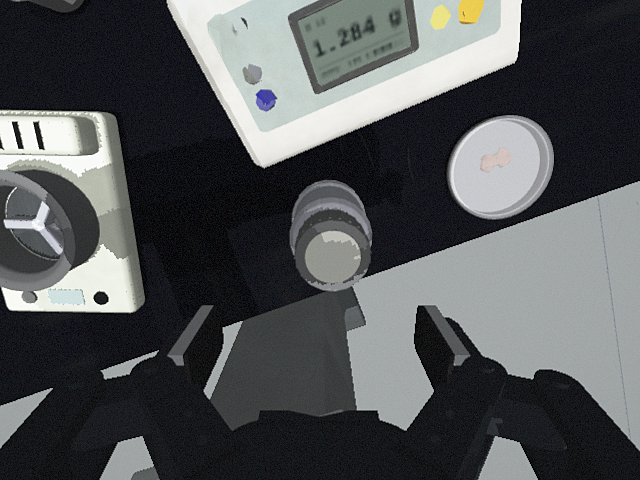

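```bash
python3 -c "
from h import *
print(px2w('w1',332.5,254,122))
P=cloud('w1');Q=P[200:310,280:385].reshape(-1,3);T=Q[abs(Q[:,2]-122)<5];print(len(T),T.min(0),T.max(0))
print(cv2.minEnclosingCircle(T[:,:2].astype(np.float32)))
p=load('w1')['p'][:,:,::-1];cv2.imwrite('pics/c4.png',cv2.resize(p[175:295,280:385],None,fx=5,fy=5,interpolation=2))"
```

```text
[ 407.61056117 -237.21779652  122.        ]
4415 [ 382.18349265 -262.21393964  117.05152776] [ 432.16456775 -211.23672835  126.14568403]
((406.497802734375, -236.446533203125), 25.835493087768555)
```

View pics/c4.png

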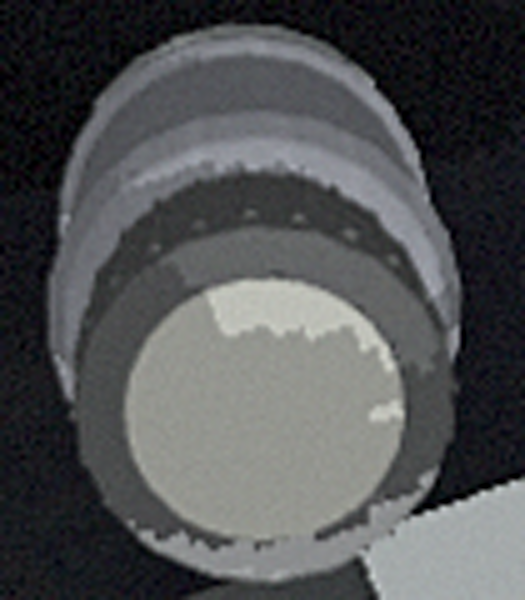

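The two jars and the red look-alike in the top view:
- (366,312): the target. Grey lid, top measured at 122 mm.
- (163,299): 84 mm, so the short jar.
- (492,314): red, not meant.

The crop confirms a grey lid at (332,254). I'm going down on it.

Emit:
drive_tool([
  [[1,0.0045,0.0095,0.005,-0.003,0,0],[1,0,0,0.02,0,0,0],[1,0,0,0.02,0,0,0],[1,0,0,0.015,0,0,0]],
])

```text
clock: 2.9
position: [413.7, -235.1, 123.7]
ee_rot: [0.984, -0.179, 0.006, 0.0]
contact_force: [1.0, -0.4, 0.2]
gripper_width: 85.4
```

```bash
python3 -c "
from h import *
plan(407,-237,92,-.372)"
```

```text
pos [ 413.7 -235.1  123.7] yaw -0.361 delta [-5.9  4.2 31.6] rot [-0.0018 -0.0111  0.0111] F [ 1.  -0.4  0.2] grip 85.39428120827712 t 2.9 j6 1.3834628973745422
```

Emit:
drive_tool([
  [[1,0,0,0,0,0,0],[1,-0.005,0.002,0.004,0,-0.005,0]],
])

```text
clock: 3.1
position: [409.5, -234.2, 118.7]
ee_rot: [0.984, -0.178, 0.002, -0.0]
contact_force: [0.5, -0.8, 0.4]
gripper_width: 85.3
```

```bash
python3 -c "
from h import *
plan(407,-237,92,-.372)"
```

```text
pos [ 409.5 -234.2  118.7] yaw -0.357 delta [-1.5  3.6 26.7] rot [-0.0011 -0.0046  0.0151] F [ 0.5 -0.8  0.4] grip 85.28594121757011 t 3.1 j6 1.3880672626709847
```

Emit:
drive_tool([
  [[1,-0.0015,0.003,0.007,0,-0.004,0],[1,0,0.001,0.007,0,0,0],[1,0,0.0,0.006,0,0,0],[1,0,0.0,0.004,0,0,0],[1,0,0.0,0,0,0,0]],
])

```text
clock: 3.6
position: [407.4, -237.6, 94.1]
ee_rot: [0.984, -0.177, 0.002, -0.0]
contact_force: [0.4, 0.5, 1.2]
gripper_width: 85.2
```

```bash
python3 -c "
from h import *
plan(407,-237,92,-.357)"
```

```text
pos [ 407.4 -237.6   94.1] yaw -0.356 delta [-0.6 -0.4  2.1] rot [-0.0014 -0.0031  0.0014] F [0.4 0.5 1.2] grip 85.23928020991858 t 3.6 j6 1.398918139617806
```

Well centred. Close the fingers.

Emit:
drive_tool([
  [[0,0,0,0.001,0,-0.003,0],[0,0,0,0,0,0,0],[0,0,0,0,0,0,0],[0,0,0,0,0,0,0],[0,0,0,0,0,0,0],[0,0,0,0,0,0,0],[0,0,0,0,0,0,0],[0,0,0,0,0,0,0]],
])

```text
clock: 4.4
position: [407.9, -237.7, 93.7]
ee_rot: [0.984, -0.177, 0.001, -0.001]
contact_force: [0.3, -0.2, -0.7]
gripper_width: 48.0
```

```bash
python3 -c "
from h import *
plan(407,-237,92,-.357)"
```

```text
pos [ 407.9 -237.7   93.7] yaw -0.355 delta [-1.1 -0.3  1.7] rot [-0.0015 -0.0013  0.0016] F [ 0.3 -0.2 -0.7] grip 48.01818088217331 t 4.4 j6 1.399863926811377
```

Emit:
drive_tool([
  [[0,0,0,-0.01,0,0,0],[0,0,0,-0.02,0,0,0],[0,0,0,-0.025,0,0,0],[0,0,0,-0.025,0,0,0],[0,0,0,-0.025,0,0,0],[0,0,0,-0.015,0,0,0],[0,0,0,0,0,0,0]],
])

```text
clock: 5.1
position: [402.7, -236.0, 215.9]
ee_rot: [0.984, -0.178, -0.006, -0.003]
contact_force: [0.8, 0.1, -3.8]
gripper_width: 48.3
```

```bash
python3 -c "
from h import *
plan(501,1,220,.02)"
```

```text
pos [ 402.7 -236.   215.9] yaw -0.359 delta [   8.8 -256.4   -3.3] rot [-0.0056  0.0114 -0.3789] F [ 0.8  0.1 -3.8] grip 48.33573367896493 t 5.1 j6 1.3991429604424148
```

Emit:
drive_tool([
  [[0,0.001,-0.02,0,0,0.004,0],[0,0.001,-0.032,0,0,0.003,0],[0,0.001,-0.035,0,0,0,0],[0,0.001,-0.035,0,0,0,0],[0,0.001,-0.035,0,0,0,0],[0,0.001,-0.035,0,0,0,0],[0,0.001,-0.03,0,0,0,0],[0,0.001,-0.015,0,0,0,0],[0,0,0,0,0,0,0],[0,0,0,0,0,0,-0.08],[0,0,0,0,0,0,-0.1],[0,0,0,0,0,0,-0.1],[0,0,0,0,0,0,-0.06],[0,0,0,0,0,0,0],[0,0,0,0,0,0,0]],
])

```text
clock: 6.6
position: [481.9, -12.6, 200.5]
ee_rot: [1.0, -0.01, -0.02, -0.003]
contact_force: [-0.1, -0.3, -4.2]
gripper_width: 48.4
```

```bash
python3 -c "
from h import *
plan(501,1,190,.02)"
```

```text
pos [481.9 -12.6 200.5] yaw -0.02 delta [ 19.3 -14.    9.8] rot [-0.0068  0.0392 -0.0397] F [-0.1 -0.3 -4.2] grip 48.374506753913806 t 6.6 j6 1.261378684247153
```

Emit:
drive_tool([
  [[0,0.008,-0.006,-0.002,-0.003,0.02,-0.02],[0,0.008,-0.006,-0.002,-0.003,0.016,-0.02],[0,0,0,0,0,0,0],[0,0,0,0,0,0,0]],
])

```text
clock: 7.0
position: [499.0, -0.5, 204.0]
ee_rot: [1.0, 0.01, -0.001, -0.0]
contact_force: [-0.5, 0.7, -4.3]
gripper_width: 48.2
```

```bash
python3 -c "
from h import *
plan(501,1,200,.02);grab('wrist','w2');grab('top','t2')
p=load('t2')['p'][:,:,::-1];cv2.imwrite('pics/c5.png',cv2.resize(p[220:330,220:340],None,fx=5,fy=5,interpolation=2))"
```

```text
pos [499.   -0.5 204. ] yaw 0.021 delta [ 2.  -1.4  4. ] rot [-0.0001  0.001   0.0006] F [-0.5  0.7 -4.3] grip 48.218355863450846 t 7.0 j6 1.2668380244487611
```

View pics/w2.png

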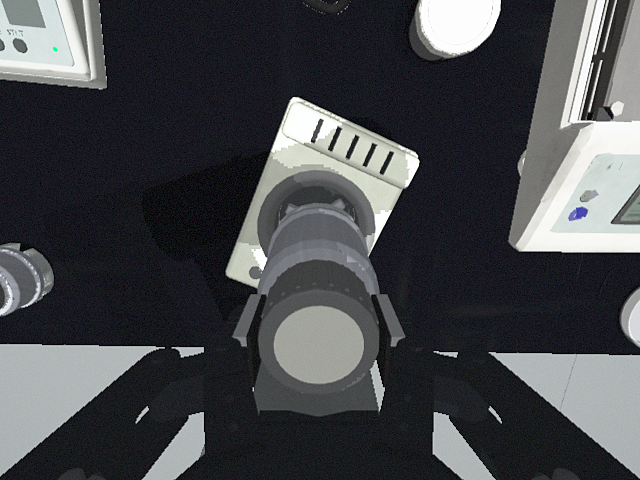

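```bash
python3 -c "
from h import *
p=load('w2')['p'][:,:,::-1];cv2.imwrite('pics/c6.png',cv2.resize(p[150:290,240:400],(800,700)[:2],interpolation=2)[:600])
print(px2w('w2',316,225,70), px2w('w2',258,225,70),px2w('w2',374,225,70),px2w('w2',316,170.5,70))"
```

```text
[504.04296225   1.78388401  70.        ] [502.95684162  51.75528539  70.        ] [505.12895751 -48.18174879  70.        ] [550.10889615   2.6842309   70.        ]
```

View pics/c6.png

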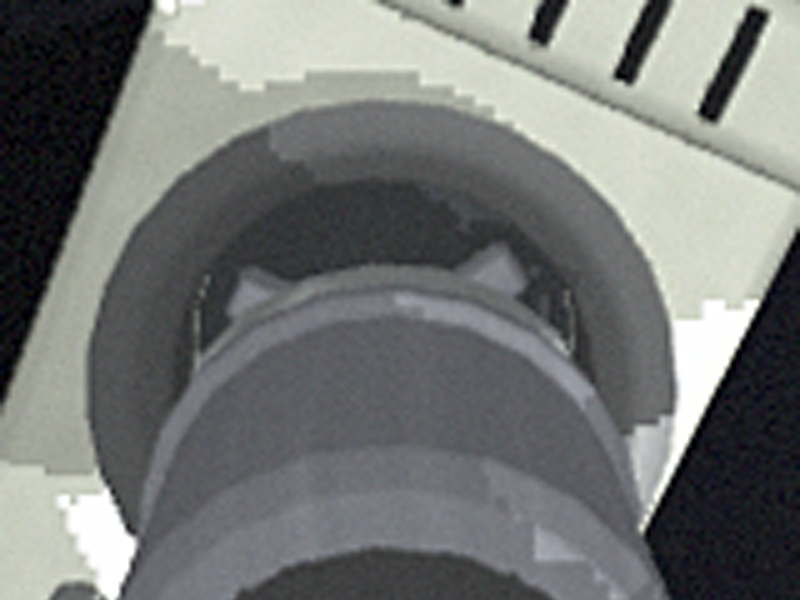

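Emit:
drive_tool([
  [[0,0.002,-0.002,0.005,0,0,0],[0,0,0,0.01,0,0,0],[0,0,0,0.01,0,0,0],[0,0,0,0.007,0,0,0],[0,0,0,0,0,0,0]],
])

```text
clock: 7.6
position: [500.2, 1.4, 168.2]
ee_rot: [1.0, 0.01, -0.002, 0.0]
contact_force: [-1.3, -0.3, -4.1]
gripper_width: 48.2
```

```bash
python3 -c "
from h import *
plan(501,1.5,164,.02)"
```

```text
pos [500.2   1.4 168.2] yaw 0.02 delta [ 0.8 -0.1  4.2] rot [ 0.0001  0.0033 -0.0003] F [-1.3 -0.3 -4.1] grip 48.23188880865025 t 7.6 j6 1.2637252812943804
```

Emit:
drive_tool([
  [[0,0.0007,0,0.005,0,0.003,0],[0,0,0,0.005,0,0,0],[0,0,0,0.004,0,0,0],[0,0,0,0.003,0,0,0],[0,0,0,0,0,0,0]],
])

```text
clock: 8.1
position: [501.2, 1.2, 149.7]
ee_rot: [1.0, 0.01, 0.0, 0.0]
contact_force: [-0.0, -0.2, -4.5]
gripper_width: 48.4
```

```bash
python3 -c "
from h import *
plan(501,1.5,140,.02)"
```

```text
pos [501.2   1.2 149.7] yaw 0.02 delta [-0.2 -0.3  9.7] rot [ 0.0005 -0.0001 -0.0003] F [-0.  -0.2 -4.5] grip 48.44540144993029 t 8.1 j6 1.262898431927984
```

Emit:
drive_tool([
  [[0,0,0,0.004,0,0,0],[0,0,0,0.003,0,0,0],[0,0,0,0.003,0,0,0],[0,0,0,0.002,0,0,0],[0,0,0,0,0,0,0]],
])

```text
clock: 8.6
position: [501.7, 1.3, 137.2]
ee_rot: [1.0, 0.01, 0.001, 0.0]
contact_force: [0.2, -0.3, -5.2]
gripper_width: 48.7
```

```bash
python3 -c "
from h import *
plan(501,1.5,124,.02)"
```

```text
pos [501.7   1.3 137.2] yaw 0.02 delta [-0.7 -0.2 13.2] rot [ 0.0002 -0.0014 -0.0001] F [ 0.2 -0.3 -5.2] grip 48.66444720401552 t 8.6 j6 1.2629134827151025
```

Emit:
drive_tool([
  [[0,-0.0005,0,0.002,0,0,0],[0,0,0,0.002,0,0,0],[0,0,0,0.001,0,0,0]],
])

```text
clock: 8.9
position: [501.4, 1.4, 132.1]
ee_rot: [1.0, 0.01, 0.001, 0.0]
contact_force: [-0.6, 0.4, -4.4]
gripper_width: 48.1
```

```bash
python3 -c "
from h import *
plan(501,1.5,124,.02)"
```

```text
pos [501.4   1.4 132.1] yaw 0.02 delta [-0.4 -0.1  8.1] rot [ 0.0001 -0.0022 -0.    ] F [-0.6  0.4 -4.4] grip 48.143612135929736 t 8.9 j6 1.2625310697191223
```

Emit:
drive_tool([
  [[0,0,0,0.002,0,0,0],[0,0,0,0.002,0,0,0],[0,0,0,0.001,0,0,0],[0,0,0,0,0,0,0]],
])

```text
clock: 9.3
position: [501.4, 1.4, 126.5]
ee_rot: [1.0, 0.01, 0.001, 0.0]
contact_force: [-0.2, 0.1, -4.5]
gripper_width: 48.2
```

```bash
python3 -c "
from h import *
plan(501,1.5,124,.02)"
```

```text
pos [501.4   1.4 126.5] yaw 0.02 delta [-0.4 -0.1  2.5] rot [ 0.0002 -0.0021  0.    ] F [-0.2  0.1 -4.5] grip 48.239726660713266 t 9.3 j6 1.2625110014505916
```

Emit:
drive_tool([
  [[0,0,0,0.001,0,0,0],[0,0,0,0.001,0,0,0],[0,0,0,0.001,0,0,0],[0,0,0,0,0,0,0]],
])

```text
clock: 9.7
position: [501.9, 1.5, 123.7]
ee_rot: [1.0, 0.01, 0.002, 0.0]
contact_force: [0.6, 0.2, -4.9]
gripper_width: 48.4
```

```bash
python3 -c "
from h import *
plan(501,1.5,124,.02)"
```

```text
pos [501.9   1.5 123.7] yaw 0.02 delta [-0.9 -0.1 -0.3] rot [ 0.0001 -0.0031  0.0003] F [ 0.6  0.2 -4.9] grip 48.36362241856641 t 9.7 j6 1.262467638978302
```

Emit:
drive_tool([
  [[0,0,0,0.0007,0,0,0],[0,0,0,0.0007,0,0,0],[0,0,0,0,0,0,0]],
])

```text
clock: 10.0
position: [502.3, 1.5, 123.7]
ee_rot: [1.0, 0.01, 0.002, 0.0]
contact_force: [-0.4, -0.1, -3.4]
gripper_width: 48.2
```

```bash
python3 -c "
from h import *
plan(501,1.5,124,.02)"
```

```text
pos [502.3   1.5 123.7] yaw 0.021 delta [-1.3 -0.  -0.3] rot [ 0.0004 -0.0042  0.0008] F [-0.4 -0.1 -3.4] grip 48.16876313866465 t 10.0 j6 1.262253695399151
```

On the floor at the expected height: TCP 123.7 against 93.7+30, and the force is easing. Release.

Emit:
drive_tool([
  [[0,-0.001,0,0,0,0,0],[0.5,0,0,0,0,0,0],[1,0,0,0,0,0,0],[1,0,0,0,0,0,0],[1,0,0,0,0,0,0],[1,0,0,0,0,0,0],[1,0,0,0,0,0,0]],
])

```text
clock: 10.7
position: [503.8, 1.8, 125.3]
ee_rot: [1.0, 0.011, 0.005, -0.0]
contact_force: [-0.7, -0.5, 0.3]
gripper_width: 85.5
```

```bash
python3 -c "
from h import *
plan(501,1.5,240,.02)"
```

```text
pos [503.8   1.8 125.3] yaw 0.022 delta [  -1.6    0.2 -114.8] rot [-0.0002 -0.0107  0.0021] F [-0.7 -0.5  0.3] grip 85.50018772037512 t 10.7 j6 1.2618108341462766
```

Emit:
drive_tool([
  [[1,0,0,-0.01,0,-0.005,0],[1,0,0,-0.015,0,-0.003,0],[1,0,0,-0.025,0,0,0],[1,0,0,-0.03,0,0,0],[1,0,0,-0.03,0,0,0],[1,0,0,-0.02,0,0,0],[1,0,0,0,0,0,0],[1,0,0,0,0,0,0]],
])

```text
clock: 11.5
position: [502.6, 1.6, 259.4]
ee_rot: [1.0, 0.011, 0.0, 0.0]
contact_force: [0.8, -0.3, 0.0]
gripper_width: 85.4
```

```bash
python3 -c "
from h import *
plan(501,1.5,240,.02);grab('wrist','w3');grab('top','t3')
P=cloud('w3');Q=P.reshape(-1,3);Q=Q[np.isfinite(Q[:,0])&(np.hypot(Q[:,0]-501,Q[:,1]-1.5)<60)]
T=Q[(Q[:,2]>140)&(Q[:,2]<175)];print(len(T),np.median(T[:,2]),cv2.minEnclosingCircle(T[abs(T[:,2]-np.median(T[:,2]))<4][:,:2].astype(np.float32)))
P=cloud('t3');Q=P.reshape(-1,3);Q=Q[np.isfinite(Q[:,0])&(np.hypot(Q[:,0]-501,Q[:,1]-1.5)<35)];print(np.percentile(Q[:,2],[50,80,90,99]))
"
```

```text
pos [502.6   1.6 259.4] yaw 0.022 delta [-1.7  0.  19.4] rot [ 0.0002 -0.0001  0.0017] F [ 0.8 -0.3  0. ] grip 85.43937153175288 t 11.5 j6 1.265529572959934
3111 153.44204062236776 ((500.9031982421875, 1.921241283416748), 25.547048568725586)
[614.29053466 617.31020527 618.47754032 620.38253369]
```

View pics/w3.png

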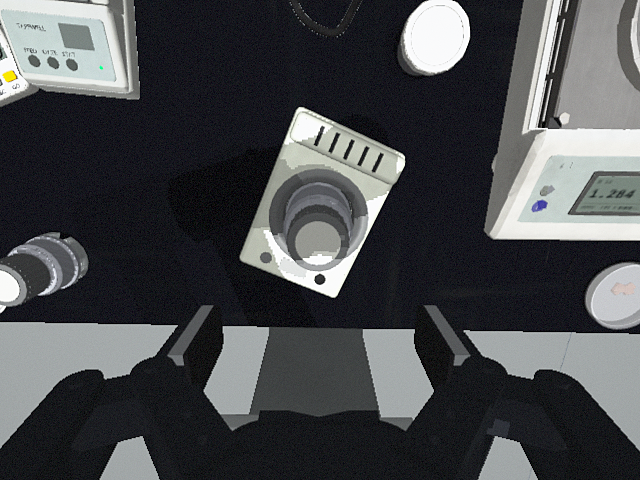

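View pics/t3.png

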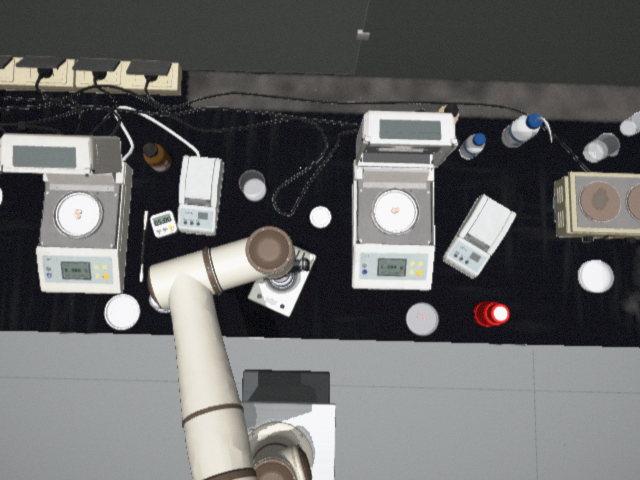

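The wrist picture shows the jar upright in the collar, with its lid at (320,240). The lid top measures 153.4 mm: 152 expected if seated, 164 if not. The lid centre is at (500.9, 1.9). In the top picture the other things stand where they did. The fingers are well clear.

```bash
python3 -c "
from h import *
arm.job_done();print(arm.read_state()['clock'])"
```

```text
the job is handed in; nothing more can be done
the job is handed in; nothing more can be done
```

The tall jar is standing in the mill's collar, dropped fully home on the driver. It is released, and the job was handed in at about 11.6 s on the clock (58 s allowed).

- **What I did:** I gripped the tall jar by its lid, having told it from the short jar by height (122 mm against 84 mm). I measured its notch angle (about 46°) and the driver's arm angle (about 67.5°) from the pictures and turned the jar about 21° in the air before lowering it. The notches went straight over the arms, so no turning search in the collar was needed. The force readings showed only about 1–1.5 N at the floor.
- **Last checks:**
  - **Height:** the lid top measured 153.4 mm. A seated jar should read 152 mm and an unseated one 164 mm. The extra 1.4 mm is mostly the depth camera reading about 1 mm high, as it did on the same jar before the lift.
  - **Position:** the lid centre was at (500.9, 1.9), within about 1.5 mm of my estimates of the collar's axis, which spread from 499 to 502 mm in x and 0.4 to 1.8 mm in y.
  - **Gripper and bystanders:** the gripper was open and well clear above the jar. The other things looked unmoved by eye, though the arm partly hid the short jar in the last top picture.
- **Failed check:** the height check from the top camera gave nothing, because the arm blocked its view of the mill.

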